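# Latch the spring vise open at the loading position

## Task

Set the vise with the wide jaws ready for the next blank: with closed fingertips push its upright thumb post back against the spring until the slide has passed the brass stop pin, then let it go so that it springs back and rests caught on the pin, half open. Only push the front of the post, do not pinch it or touch its back, do not ram it; leave the narrow vise shut and the loose things where they are.

Things in the scene. Friction and masses are not known exactly. Their poses are not given: they have to be found in the camera images.
- wide_vise: wide sprung vise bolted to the bench: flat dark steel base 240 x 114 x 12 mm, wooden fixed and moving jaws 100 mm wide, tops 47 mm over the bench. Origin: centre of the base's underside; z up; +x is the way the slide opens, y along the jaws. Fixed jaw at x -105 to -85 mm, moving jaw at home -80 to -56; grey rear block x 72 to 96, top 42; spring barrel to x 146 mm.
- wide_slide (a joint): slide of the wide vise, m: 0 = home (shut), grows as the post is pushed to +x of the vise; 0.034 = caught on its stop pin; 0.060 = end stop. Spring home: 5 N at 0, 8 N at 0.034, 11 N at 0.060; pushing it over the pin (0.005 to 0.022) takes up to 15 N. The pin pops up behind the slide at about 0.034; let go sooner and it returns to 0. Push to 0.042 to 0.055 to be sure.
- wide_back (a point): centre of the back face of the wide vise's thumb post (steel, looks to +x of the vise), 62 mm above the bench; fingers must not touch the 4 mm steel back (geom wide_slide_c5).
- wide_push (a point): point on the front face of the wide vise's thumb post (looks to -x of the vise, pushed to +x), on its centre line, 75 mm above the bench and 20 mm below the top of the post (an upright plate 36 mm wide, from 30 to 95 mm above the bench, 8 mm pale wood pad in front, geom wide_slide_c4, 4 mm steel back). It moves with the slide; at home it lies at x -36.5 mm, y 0 in the vise's frame. Above the jaws the space in front is free.
- wide_pin (a joint): brass stop pin of the wide vise (8 mm diameter, flat top, upright beside the carriage on its +y side, at x 10, y 40 mm in the vise's frame, top 31 mm over the bench), m: 0 = up, grows to about 0.011 while the dog passes over it; a light spring lifts it.
- narrow_vise: narrow sprung vise bolted to the bench: flat dark steel base 240 x 90 x 12 mm, wooden fixed and moving jaws 45 mm wide, tops 47 mm over the bench. Origin: centre of the base's underside; z up; +x is the way the slide opens, y along the jaws. Fixed jaw at x -105 to -85 mm, moving jaw at home -80 to -56; grey rear block x 72 to 96, top 42; spring barrel to x 146 mm. Same thumb post. Leave alone.
- narrow_slide (a joint): slide of the narrow vise, m: 0 = home (shut), grows as the post is pushed to +x of the vise; 0.034 = caught on its stop pin; 0.060 = end stop. Spring home: 5 N at 0, 8 N at 0.034, 11 N at 0.060; pushing it over the pin (0.005 to 0.022) takes up to 15 N. Stays at 0.
- offcut: loose dark wooden offcut 90 x 30 x 22 mm lying flat between the vises, origin at the centre of its underside; to be left alone
- glue: loose white bottle 56 mm in diameter and 140 mm high, upright, beyond the vises, origin at the centre of its underside; to be left alone
- driver: loose screwdriver lying beyond the vises, to be left alone

How it is judged:
On the way, in this order (a step that is already met when the one before it is completed fails the run):
1. the wide vise's slide is pushed back over its stop pin (value of joint wide_slide above 0.033 m and contact force between wide_slide_c4 and anything else above 0.5 N), for 0.02 s.
2. the slide is let go and rests caught on the pin (value of joint wide_slide between 0.03 and 0.037 m and contact force between wide_slide_c4 and anything else below 0.2 N), for 0.3 s.
At the end, for the whole second after the job is handed in: the wide vise's slide rests on its raised stop pin, 30 to 37 mm from home and still, with nothing touching its post; the narrow vise is shut (within 4 mm) (value of joint wide_slide between 0.03 and 0.037 m and velocity of joint wide_slide between -0.01 and 0.01 m/s and value of joint wide_pin below 0.003 m and value of joint narrow_slide below 0.004 m).
It fails at once if the post is pinched or touched on its steel back (contact force between wide_slide_c5 and anything else above 1.5 N).
It fails at once if the post is rammed (over 80 N) (contact force between wide_slide_c4 and anything else above 80 N).
It fails at once if the narrow vise is opened (value of joint narrow_slide above 0.01 m).
It fails at once if a loose thing is moved or lifted (distance of any of offcut, glue, driver from where it was at the start of the episode above 0.02 m).
It also fails if it takes over 32 s, if anything falls off the work surface, if the arm or the gripper's body presses on something with over 40 N, if the wrist force passes 120 N, or if a joint passes its speed limit or range.

## Robot

A 6-joint arm with a two-finger parallel gripper is mounted at the origin on the work surface. World frame = base frame: x ahead of the robot, y to its left, z up, the work surface at z = 0. Lengths are in m, angles in rad, forces in N, time in s.
With the tool pointing down it reaches from about 0.375 to 0.975 m from the base axis. Payload 3.8 kg.
Tool frame: the origin (TCP) lies midway between the tips of the shut fingers; the grasp point (between the pads) lies 19 mm behind it; y points along the fingers, x is the direction in which the jaws open and shut, and the axes are right-handed (so a half turn about y gives the same grasp; the last joint's range is limited). The gripper opens to 88 mm and grips with 3 to 60 N. Pads are 18 mm wide; open, the fingers measure 123 mm over their backs; the gripper's body (75 mm by 187 mm) begins 45 mm behind the grasp point.
Start: joints at [-1.242, 0.264, 1.604, -0, 1.274, -0.037], TCP at [0.241, -0.63, 0.215] pointing down, gripper open.
Joint ranges: [-2.63, 2.63], [-0.94, 2.18], [0.31, 2.57], [-1.31, 4.45], [0, 2.66], [-2.55, 2.55]. Speed limits (rad/s): [2.57, 2.57, 3.14, 3.14, 3.14, 3.14].

## Interface

Orientations are given as [roll, pitch, yaw] about the fixed x, y, z axes, in that order (R = Rz(yaw) Ry(pitch) Rx(roll)).
In Python, from rig import robot gives the robot as it stands.
- The arm moves only by the tool step_arm, never from a script. Its argument "targets" is a list that holds one entry, the list of rows, each a list of 7 numbers: the shift along the tool's x, y, z in cm, then the turn, a rotation vector about the tool's x, y, z in degrees, then the gripper's target within -1 to 1 (fully open at 1, half-way at 0, shut at -1). In form: [[[dx, dy, dz, wx, wy, wz, fingers], ...]]. A call has 1 to 12 rows; each row is the pose to reach, as a shift and turn from the pose commanded when the call began, along the tool's axes at that moment; what a row does not reach only later rows make up. A row lasts 1/8 s, in which the tool goes at most 62.5 mm and 10.7 degrees, less where a joint would pass 70% of its speed; a pose out of reach is approached as far as the arm can. A call with a gripper value outside its range is refused whole. The fingers move at their own pace and stop on an object; the grip force is fixed at half the most. Time passes only in rows, so rows that repeat a pose let the fingers close. It gives the time, the measured TCP pose, the force and the opening at its end, in the units of the state.
- robot.get_state(): the state, without advancing time (a new reading comes with each control period).
- robot.get_image(name): name is "scene" or "top"; returns the picture (384x512x3 uint8, red, green, blue); there is no depth.
- robot.camera_params(name): a dict with "fx", "fy", "cx", "cy" (pixels), "k1" (the pictures are not rectified: a ray, as slopes to the right and down, at radius r is drawn at 1 + k1 r^2 times it, then the intrinsics apply), "view" (4x4, takes a point from world to camera coordinates). Camera axes: x right, y down, z forward; pixel columns grow to the right and rows downward; lengths in m; the calibration is good to about 2 mm. A picture is of the moment at which its call begins. camera_params takes no time and is no camera call.
- robot.sign_off(): hands the job in, once; it reports no verdict.
The state is a dict: "clock": time; "q": joint angles; "qvel": joint speeds; "effort": joint torques, N m; "tool_pos": TCP position; "eef_rot": TCP orientation; "force": force on the tool from outside, world axes, zero at the start; "wrist_torque": the same for the moment, N m; "opening": finger opening in m.
Only numpy, scipy, OpenCV 4.12 (cv2) and the standard library are available. Lean on these libraries where they do the work, as an engineer would, in place of code of your own. Each camera call takes 0.05 s, during which the arm holds its last target.

## Working session

There is one attempt and no reset: what is moved stays moved. The work goes in short steps, Python scripts to look and compute and a tool call to move; the robot and the scene stay as the last step left them, time stands still between calls to the robot, and variables do not carry over. Pictures are saved under pics/ and viewed, and the job is handed in when it is done.

Besides the shell and the picture viewer there is one more tool, called as name([rows], argument=value, ...), one row to a line, values as JSON. step_arm: Moves the arm, as the interface text tells. Its arguments: {"type":"object","properties":{"targets":{"type":"array"}},"required":["targets"]}

```bash
mkdir -p pics; python3 - <<'E'
from rig import robot
import cv2, numpy as np
for n in("scene","top"):
    im=robot.get_image(n); cv2.imwrite(f"pics/{n}0.png",im[:,:,::-1])
    p=robot.camera_params(n); print(n,p)
print(robot.get_state())
E
```

```text
scene {'fx': 371.41563509643504, 'fy': 371.41563509643504, 'cx': 259.01330696357763, 'cy': 192.25457504230727, 'k1': 0.019933301188314403, 'view': array([[-0.78159964,  0.62352318,  0.01791227,  0.49294959],
       [ 0.46928787,  0.60669483, -0.64163095, -0.22206315],
       [-0.41093905, -0.49309251, -0.76680433,  1.14794728],
       [ 0.        ,  0.        ,  0.        ,  1.        ]])}
top {'fx': 472.5196415392948, 'fy': 472.5196415392948, 'cx': 266.7681253367528, 'cy': 195.79519478045626, 'k1': -0.15057257053214268, 'view': array([[-1.23838769e-02, -9.99923305e-01,  1.55361786e-04,
         1.62456725e-02],
       [-9.88886496e-01,  1.22241663e-02, -1.48169053e-01,
         6.11970026e-01],
       [ 1.48155790e-01, -1.98854248e-03, -9.88962035e-01,
         1.16458861e+00],
       [ 0.00000000e+00,  0.00000000e+00,  0.00000000e+00,
         1.00000000e+00]])}
{'clock': 0.1, 'q': array([-1.24189031e+00,  2.64728197e-01,  1.60520089e+00, -2.31525877e-05,
        1.27371068e+00, -3.68662228e-02]), 'qvel': array([-1.49128772e-03, -1.81481660e-03, -2.35132257e-03, -1.03584890e-05,
        9.69376787e-05,  7.75889980e-04]), 'effort': array([ 2.92198656e-04, -5.03616428e+01, -3.58071756e+01,  7.32384925e-02,
        2.32350634e-02, -5.11923986e-05]), 'tool_pos': array([ 0.24122017, -0.62969961,  0.21349835]), 'eef_rot': array([-1.57074298,  0.00204654, -1.20501723]), 'force': array([-0.44397942, -0.18972516,  0.00457424]), 'wrist_torque': array([-0.03175563, -0.06159665,  0.03595248]), 'opening': 0.088185840970071}
```

View pics/scene0.png

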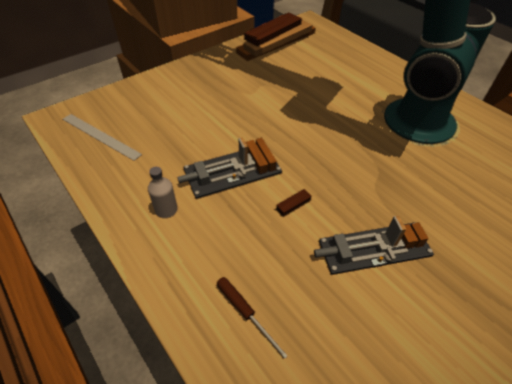

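View pics/top0.png

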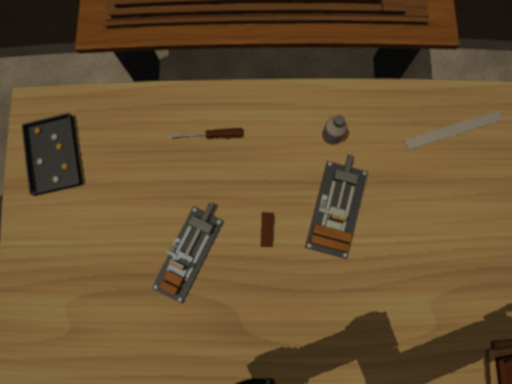

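The wide vise is the right one in the top view, around (337,210); the narrow one is at (188,255). The slide opens away from the robot. I'll zoom in for the base corners.

```bash
cat > h.py <<'E'
import numpy as np, cv2
from rig import robot
def P(n):
    return robot.camera_params(n)
def ray(n,u,v):
    p=P(n); d=np.array([(u-p['cx'])/p['fx'],(v-p['cy'])/p['fy']]); s=d.copy()
    for _ in range(30): s=d/(1+p['k1']*(s@s))
    V=np.array(p['view']);R=V[:3,:3];t=V[:3,3]
    return -R.T@t, R.T@np.array([s[0],s[1],1])
def onz(n,u,v,z):
    c,d=ray(n,u,v); return c+d*(z-c[2])/d[2]
def proj(n,X):
    p=P(n);V=np.array(p['view']);c=V[:3,:3]@np.array(X)+V[:3,3];s=c[:2]/c[2];s=s*(1+p['k1']*(s@s))
    return p['fx']*s[0]+p['cx'],p['fy']*s[1]+p['cy']
E
python3 - <<'E'
import cv2
a=cv2.imread('pics/top0.png');b=cv2.imread('pics/scene0.png')
cv2.imwrite('pics/t1.png',cv2.resize(a[145:265,290:390],None,fx=5,fy=5,interpolation=cv2.INTER_CUBIC))
cv2.imwrite('pics/s1.png',cv2.resize(b[130:205,170:290],None,fx=6,fy=6,interpolation=cv2.INTER_CUBIC))
E
```

```text
(no output)
```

View pics/t1.png

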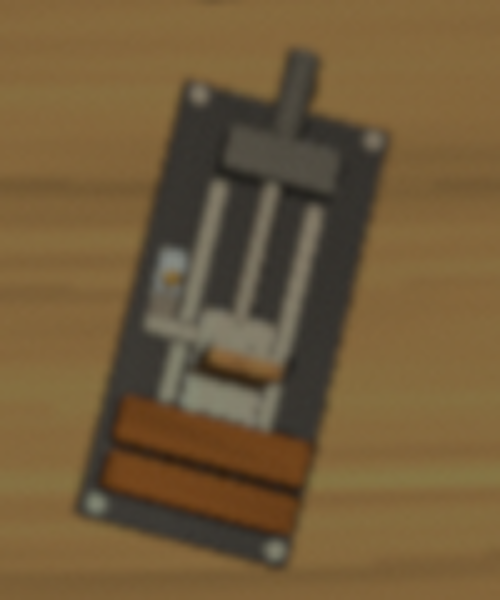

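View pics/s1.png

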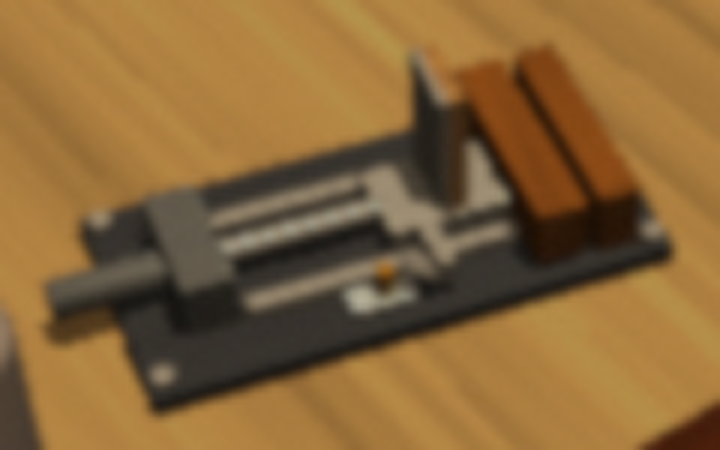

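The top crop shows base corners at about (187,80), (390,133), (287,568), (76,515), with the post's pad at (243,365). I'll fit the vise frame.

```bash
cat > fit.py <<'E'
from h import *
def full(c): return ((c[0]+.5)/5-.5+290,(c[1]+.5)/5-.5+145)
C=[(187,80),(390,133),(287,568),(76,515)]
W=np.array([onz('top',*full(c),0.012) for c in C])
L=np.array([[.12,.057],[.12,-.057],[-.12,-.057],[-.12,.057]])
o=W[:,:2].mean(0); B=W[:,:2]-o
H=L.T@B; th=np.arctan2(H[0,1]-H[1,0],H[0,0]+H[1,1])
R=np.array([[np.cos(th),-np.sin(th)],[np.sin(th),np.cos(th)]])
def w(x,y,z): return np.r_[o+R@[x,y],z]
E
python3 - <<'E'
from fit import *
print(W,o,np.degrees(th)); print('resid mm',(B-L@R.T)*1000)
for nm,q in dict(pin=(.01,.04,.031),padTopL=(-.0365,.018,.095),padTopR=(-.0365,-.018,.095),jawFL=(-.105,.05,.047),jawFR=(-.105,-.05,.047),mjL=(-.056,.05,.047),steelL=(-.0245,.018,.095),blk=(.096,.0,.042)).items():
    u,v=proj('top',w(*q));u2,v2=proj('scene',w(*q))
    print(nm,np.round(((u-290)*5+2,(v-145)*5+2)),np.round(((u2-170)*6+2.5,(v2-130)*6+2.5)))
s=robot.get_state();T=w(-.0365,0,.075);print('push',T)
E
```

```text
[[ 0.71023951 -0.15348028  0.012     ]
 [ 0.68031126 -0.2617857   0.012     ]
 [ 0.45052749 -0.19794876  0.012     ]
 [ 0.4798736  -0.08849468  0.012     ]] [ 0.58023796 -0.17542735] -15.564341743819748
resid mm [[-0.89228099 -0.76427716]
 [-0.23201559  0.74989034]
 [ 1.18335415  0.18994589]
 [-0.05905758 -0.17555907]]
pin [172. 279.] [388. 271.]
padTopL [208. 363.] [470.  98.]
padTopR [279. 381.] [438.  44.]
jawFL [102. 487.] [646. 187.]
jawFR [293. 537.] [554.  42.]
mjL [125. 394.] [541. 218.]
steelL [214. 339.] [443. 106.]
blk [288. 137.] [162. 244.]
push [ 0.54507643 -0.16563366  0.075     ]
```

Predictions match both views (pin, jaws and post edges within about 1 px). The vise yaw is -15.6°. Next I compute the tool shifts.

```bash
cat > tgt.py <<'E'
from fit import *
from scipy.spatial.transform import Rotation as Ro
s=robot.get_state();Rt=Ro.from_euler('xyz',s['eef_rot']);p=s['tool_pos']
Rg=Ro.from_matrix(np.c_[np.r_[R@[0,-1],0],[0,0,-1],np.r_[R@[1,0],0]])
def t(x,y,z):
    g=w(x,y,z); print((x,y,z),np.round(100*Rt.inv().apply(g-p),2),np.round(np.degrees((Rt.inv()*Rg).as_rotvec()),2))
E
python3 - <<'E'
from tgt import *
t(-.085,0,.20);t(-.085,0,.07)
E
```

```text
(-0.085, 0, 0.2) [-35.35   1.42  41.08] [ 3.000e-02  3.652e+01 -1.100e-01]
(-0.085, 0, 0.07) [-35.33  14.42  41.08] [ 3.000e-02  3.652e+01 -1.100e-01]
```

step_arm([
  [[-4, 0.2, 4.5, 0, 4, 0, -1], [-8, 0.4, 9, 0, 8, 0, -1], [-12, 0.6, 14, 0, 13, 0, -1], [-16, 0.8, 18.5, 0, 17, 0, -1], [-20, 1, 23, 0, 21, 0, -1], [-24, 1.2, 28, 0, 25, 0, -1], [-28, 1.4, 32.5, 0, 29, 0, -1], [-32, 1.4, 37, 0, 33, 0, -1], [-35.3, 1.4, 41, 0, 36.5, 0, -1], [-35.3, 1.4, 41, 0, 36.5, 0, -1], [-35.3, 1.4, 41, 0, 36.5, 0, -1], [-35.3, 1.4, 41, 0, 36.5, 0, -1]],
])

```text
clock: 1.6
tool_pos: [0.4974, -0.1551, 0.2004]
eef_rot: [-1.571, -0.0, -1.843]
force: [-0.5, -0.0, -0.7]
opening: 0.0007
```

```bash
python3 - <<'E'
from tgt import *
print(s['clock'],s['tool_pos'],s['eef_rot'],s['opening'],s['force'])
t(-.085,0,.07)
E
```

```text
1.6 [ 0.49735896 -0.15514709  0.2004437 ] [-1.57142358e+00 -3.31228316e-04 -1.84345940e+00] 0.0006598037829754939 [-0.50740234 -0.03619595 -0.67507603]
(-0.085, 0, 0.07) [-0.27 13.04  0.04] [ 0.04 -0.06  0.02]
```

step_arm([
  [[-0.1, 3, 0, 0, 0, 0, -1], [-0.2, 6, 0, 0, 0, 0, -1], [-0.3, 9, 0, 0, 0, 0, -1], [-0.3, 11, 0, 0, 0, 0, -1], [-0.3, 13, 0, 0, 0, 0, -1], [-0.3, 13, 0, 0, 0, 0, -1], [-0.3, 13, 0, 0, 0, 0, -1]],
])

```text
clock: 2.48
tool_pos: [0.4991, -0.1521, 0.0714]
eef_rot: [-1.57, -0.0, -1.843]
force: [1.2, -0.1, -0.0]
opening: 0.0005
```

```bash
python3 - <<'E'
from tgt import *
print(s['clock'],s['tool_pos'],s['force'])
t(-.085,0,.07)
a=robot.get_image('top')[:,:,::-1];b=robot.get_image('scene')[:,:,::-1]
A=cv2.resize(a[145:265,290:390],None,fx=4,fy=4,interpolation=cv2.INTER_CUBIC)
Bb=cv2.resize(b[110:210,180:290],None,fx=4,fy=4,interpolation=cv2.INTER_CUBIC)
Z=np.zeros((480,800,3),np.uint8);Z[:,:400]=A;Z[:400,400:]=Bb[:,:400];cv2.imwrite('pics/c2.png',Z)
E
```

```text
2.475 [ 0.4990625  -0.15211373  0.07139922] [ 1.18843933 -0.08376371 -0.00124132]
(-0.085, 0, 0.07) [ 0.07  0.14 -0.05] [-0.05 -0.06  0.01]
```

View pics/c2.png

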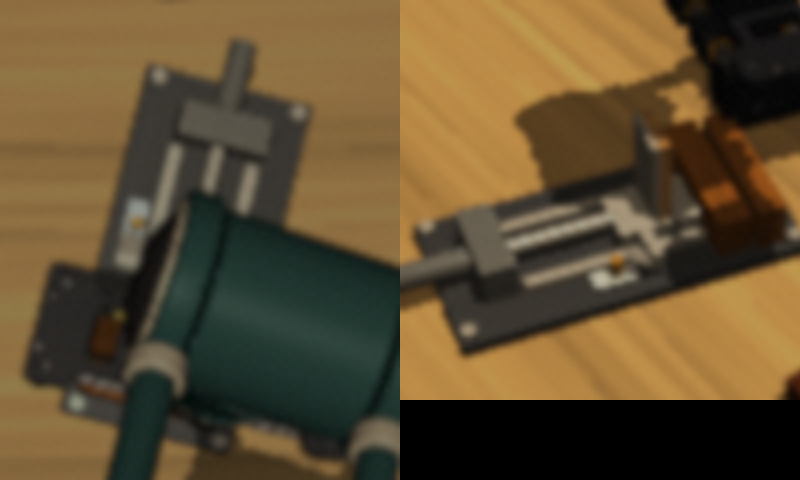

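The vise is undisturbed, but the fingers fall outside the crop. I'll check the wider scene view.

```bash
python3 - <<'E'
from h import *
b=robot.get_image('scene')[:,:,::-1]
cv2.imwrite('pics/s3.png',cv2.resize(b[70:210,170:330],None,fx=4,fy=4,interpolation=cv2.INTER_CUBIC))
x=proj('scene',robot.get_state()['tool_pos']);print((x[0]-170)*4,(x[1]-70)*4)
E
```

```text
369.9887420061548 294.7175298873034
```

View pics/s3.png

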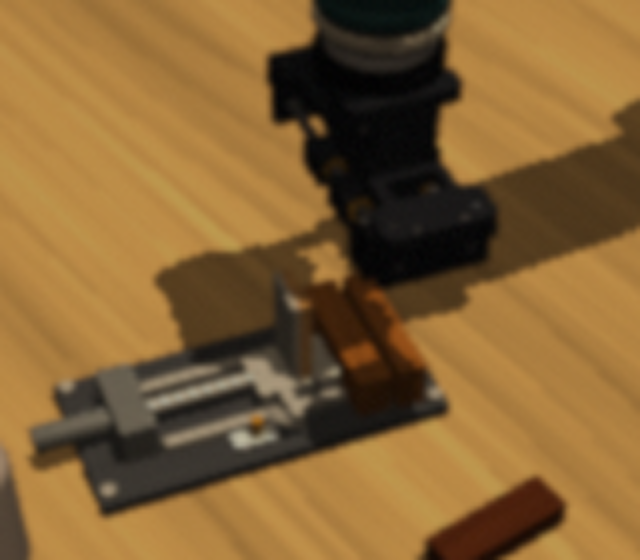

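```bash
python3 - <<'E'
from h import *
from scipy.spatial.transform import Rotation as Ro
s=robot.get_state();Rt=Ro.from_euler('xyz',s['eef_rot']).as_matrix();p=s['tool_pos']
b=np.ascontiguousarray(robot.get_image('scene')[:,:,::-1])
I=cv2.resize(b[80:180,210:310],None,fx=6,fy=6,interpolation=cv2.INTER_CUBIC)
I=np.clip(I.astype(float)*1.8,0,255).astype(np.uint8)
cv2.imwrite('pics/s4.png',I)
for q in [(0,0,0),(-.0175,0,.009),(.0175,0,.009),(0,-.064,0),(-.0935,-.064,0),(.0935,-.064,0),(-.0935,-.064,.037),(-.0935,-.064,-.037),(0,-.2,0)]:
    u,v=proj('scene',p+Rt@np.array(q)); print(q,round((u-210)*6),round((v-80)*6))
E
```

```text
(0, 0, 0) 315 382
(-0.0175, 0, 0.009) 312 413
(0.0175, 0, 0.009) 280 362
(0, -0.064, 0) 319 266
(-0.0935, -0.064, 0) 416 413
(0.0935, -0.064, 0) 234 136
(-0.0935, -0.064, 0.037) 328 438
(-0.0935, -0.064, -0.037) 502 388
(0, -0.2, 0) 330 -28
```

View pics/s4.png

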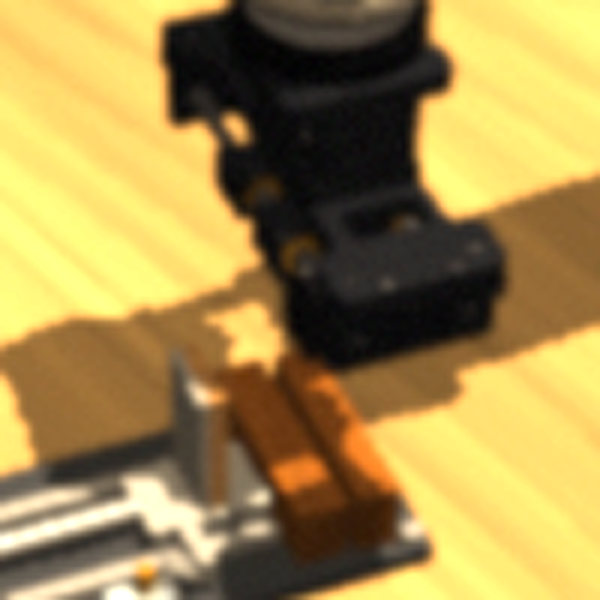

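Neither the finger nor a clear tip shows where I expect it, at (315,382). I'll compare with the picture from before the descent.

```bash
python3 - <<'E'
from h import *
a=cv2.imread('pics/scene0.png');b=np.ascontiguousarray(robot.get_image('scene')[:,:,::-1])
f=lambda i:cv2.resize(np.clip(i[115:175,235:285].astype(float)*1.8,0,255).astype(np.uint8),None,fx=8,fy=8,interpolation=cv2.INTER_NEAREST)
cv2.imwrite('pics/d5.png',np.hstack([f(a)[:, :400],f(b)[:, :400]]))
x=proj('scene',robot.get_state()['tool_pos']);print(x,(x[0]-235)*8,(x[1]-115)*8)
t=robot.get_image('top')[:,:,::-1];cv2.imwrite('pics/t5.png',cv2.resize(np.clip(t[190:290,270:400].astype(float)*1.8,0,255).astype(np.uint8),None,fx=5,fy=5,interpolation=cv2.INTER_CUBIC))
E
```

```text
(np.float64(262.63178610707746), np.float64(143.79878407262817)) 221.05428885661968 230.39027258102533
```

View pics/d5.png

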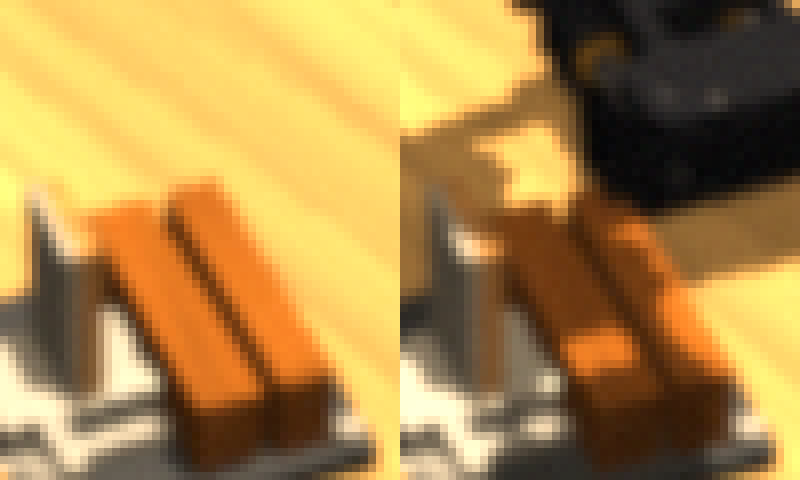

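View pics/t5.png

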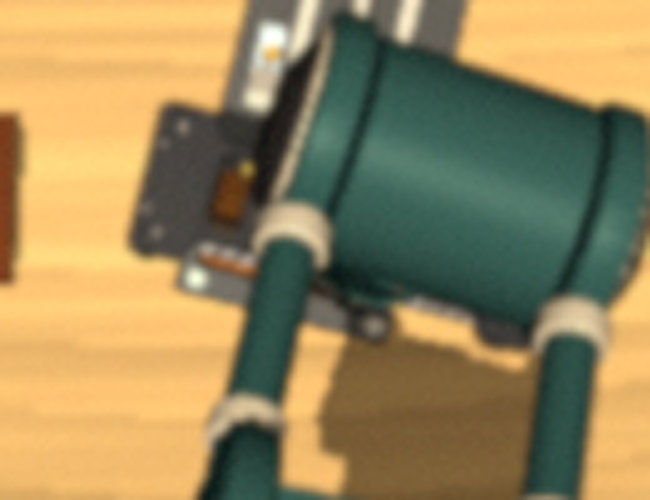

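```bash
python3 - <<'E'
from h import *
from scipy.spatial.transform import Rotation as Ro
s=robot.get_state();Rt=Ro.from_euler('xyz',s['eef_rot']).as_matrix();p=s['tool_pos'];print(s['q'],p)
def tri(a,b):
    c1,d1=ray('scene',a[0]/6+210,a[1]/6+80);c2,d2=ray('top',b[0]/5+270,b[1]/5+190)
    M=np.c_[d1,-d2];k=np.linalg.lstsq(M,c2-c1,rcond=None)[0];A=c1+k[0]*d1;B=c2+k[1]*d2
    return (A+B)/2,np.linalg.norm(A-B)
for a,b in [((340,300),(168,105)),((500,245),(135,250))]:
    X,e=tri(a,b);print(X,e,'tool frame',Rt.T@(X-p))
E
```

```text
[-3.42047440e-01  1.11520780e-01  2.06789117e+00 -3.35745676e-05
  9.60832684e-01  1.50000022e+00] [ 0.49935937 -0.15137248  0.07148239]
[ 0.55451685 -0.07318974  0.19961758] 0.0019287027398300276 tool frame [-0.09008648 -0.12810291  0.03236641]
[ 0.49058512 -0.05753173  0.20301699] 0.003387254296993802 tool frame [-0.08804314 -0.1315904  -0.03341852]
```

Triangulated body corners match the reported pose horizontally, but I still can't see the fingertips. I'll rise and tilt the fingers toward the camera to see them before I push.

step_arm([
  [[0, -4, 0, 0, 0, 0, -1], [0, -8, 0, 0, 0, 0, -1], [0, -13, 0, 0, 0, 5, -1], [0, -15, 0, 0, 0, 15, -1], [0, -15, 0, 0, 0, 25, -1], [0, -15, 0, 0, 0, 35, -1], [0, -15, 0, 0, 0, 40, -1], [0, -15, 0, 0, 0, 40, -1]],
])

```text
clock: 3.78
tool_pos: [0.4981, -0.1522, 0.2193]
eef_rot: [-1.575, 0.699, -1.847]
force: [0.8, 0.2, -0.3]
opening: 0.0003
```

```bash
python3 - <<'E'
from h import *
s=robot.get_state();print(s['clock'],s['tool_pos'],s['eef_rot'])
b=np.ascontiguousarray(robot.get_image('scene')[:,:,::-1])
u,v=proj('scene',s['tool_pos']);u0=int(u)-60;v0=max(0,int(v)-70);print((u-u0)*5,(v-v0)*5)
cv2.imwrite('pics/s6.png',cv2.resize(np.clip(b[v0:v0+110,u0:u0+140].astype(float)*1.8,0,255).astype(np.uint8),None,fx=5,fy=5,interpolation=cv2.INTER_CUBIC))
E
```

```text
3.775 [ 0.49805309 -0.15215962  0.21930013] [-1.57466373  0.69854257 -1.84704085]
302.9001060569331 352.0800080631543
```

View pics/s6.png

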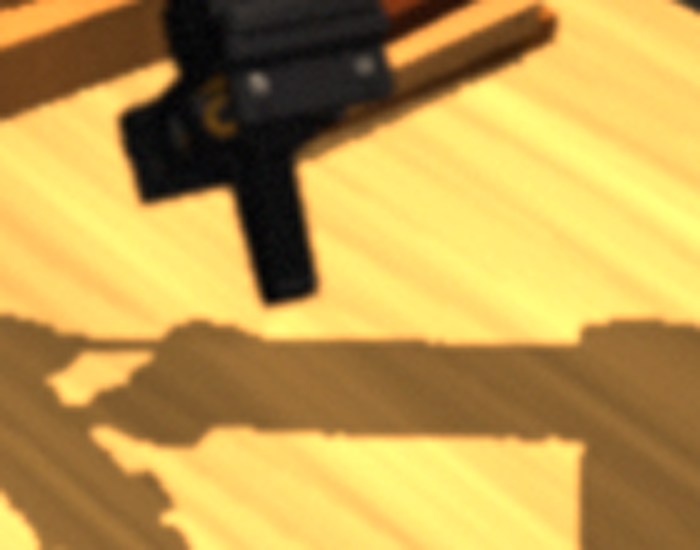

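```bash
python3 - <<'E'
from h import *
from scipy.spatial.transform import Rotation as Ro
s=robot.get_state();Rt=Ro.from_euler('xyz',s['eef_rot']).as_matrix();p=s['tool_pos']
u,v=proj('scene',p);u0=int(u)-60;v0=max(0,int(v)-70)
f=lambda X:tuple(int(round(k)) for k in ((proj('scene',X)[0]-u0)*5+2,(proj('scene',X)[1]-v0)*5+2))
for d in (0,.02,.03,.04,.05): print(d,'along tool',f(p+Rt@[0,-d,0]),'up',f(p+[0,0,d]))
for d in (.0,.03):
  print([f(p+Rt@[x,-d,z]) for x in(-.0175,.0175) for z in(-.009,.009)])
b=robot.get_image('top')[:,:,::-1];u,v=proj('top',p);u0=int(u)-60;v0=int(v)-60
print('top',f and ((u-u0)*5+2,(v-v0)*5+2),((proj('top',p+Rt@[0,-.03,0])[0]-u0)*5+2,(proj('top',p+Rt@[0,-.03,0])[1]-v0)*5+2),((proj('top',p+[0,0,.03])[0]-u0)*5+2,(proj('top',p+[0,0,.03])[1]-v0)*5+2))
cv2.imwrite('pics/t6.png',cv2.resize(np.clip(b[v0:v0+120,u0:u0+140].astype(float)*1.8,0,255).astype(np.uint8),None,fx=5,fy=5,interpolation=cv2.INTER_CUBIC))
E
```

```text
0 along tool (305, 353) up (305, 353)
0.02 along tool (294, 309) up (306, 316)
0.03 along tool (289, 287) up (307, 296)
0.04 along tool (284, 264) up (307, 277)
0.05 along tool (279, 242) up (308, 257)
[(336, 345), (299, 354), (310, 353), (275, 362)]
[(320, 277), (283, 285), (295, 288), (259, 297)]
top (np.float64(303.3331985675066), np.float64(305.47713805027456)) (np.float64(355.47832502953963), np.float64(313.25190847103084)) (np.float64(314.4221801712801), np.float64(300.72128006663416))
```

View pics/t6.png

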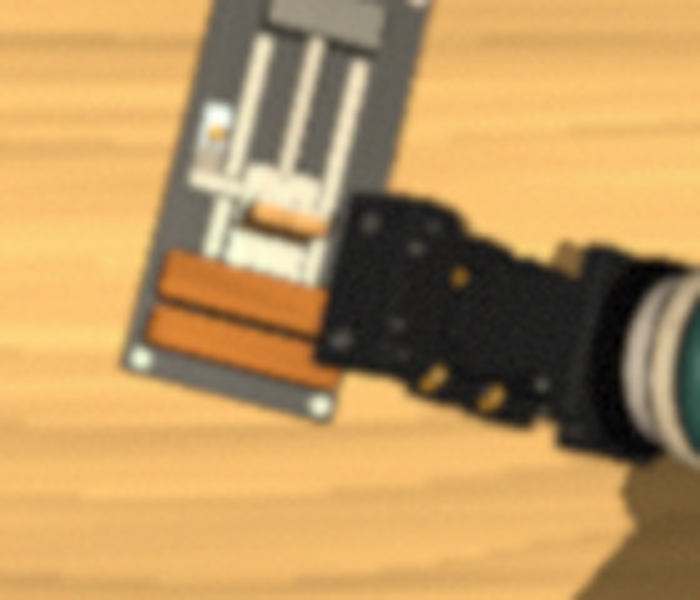

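The shut fingertips show at (290,297), against a predicted TCP of (305,353). The visible tips are therefore about 27 mm short of the reported TCP along the tool. A reported height of 0.053 is safe either way: the tip is then at 53 mm, clear of the 47 mm jaws, or at about 80 mm, still 15 mm below the post top.

```bash
python3 - <<'E'
from tgt import *
t(-.085,0,.22);t(-.085,0,.12)
E
```

```text
(-0.085, 0, 0.22) [ 0.17 -0.03 -0.02] [ 0.000e+00  2.000e-02 -3.992e+01]
(-0.085, 0, 0.12) [ 6.58  7.64 -0.02] [ 0.000e+00  2.000e-02 -3.992e+01]
```

step_arm([
  [[0, 0, 0, 0, 0, -10, -1], [0, 0, 0, 0, 0, -20, -1], [0, 0, 0, 0, 0, -30, -1], [0.1, 0, 0, 0, 0, -40, -1], [2.5, 3, 0, 0, 0, -40, -1], [4.7, 5.5, 0, 0, 0, -40, -1], [6.6, 7.6, 0, 0, 0, -40, -1], [6.6, 7.6, 0, 0, 0, -40, -1]],
])

```text
clock: 4.88
tool_pos: [0.4971, -0.151, 0.119]
eef_rot: [-1.574, -0.0, -1.84]
force: [-0.8, -0.4, 1.1]
opening: 0.0003
```

```bash
python3 - <<'E'
from tgt import *
print(p,s['force']);t(-.085,0,.053)
E
```

```text
[ 0.49711517 -0.15098565  0.11895016] [-0.77125266 -0.43853957  1.13855558]
(-0.085, 0, 0.053) [0.12 6.59 0.18] [0.16 0.15 0.01]
```

step_arm([
  [[0.1, 2.5, 0, 0, 0, 0, -1], [0.1, 4.5, 0, 0, 0, 0, -1], [0.1, 5.6, 0, 0, 0, 0, -1], [0.1, 6.5, 0, 0, 0, 0, -1], [0.1, 6.5, 0, 0, 0, 0, -1], [0.1, 6.5, 0, 0, 0, 0, -1]],
])

```text
clock: 5.62
tool_pos: [0.4988, -0.154, 0.0558]
eef_rot: [-1.569, -0.0, -1.842]
force: [0.0, -0.7, -0.1]
opening: 0.0005
```

```bash
python3 - <<'E'
from tgt import *
print(p,s['force']);t(-.085,0,.053);t(-.0365,0,.053)
b=np.ascontiguousarray(robot.get_image('scene')[:,:,::-1])
I=cv2.resize(b[80:180,210:310],None,fx=6,fy=6,interpolation=cv2.INTER_CUBIC)
cv2.imwrite('pics/s7.png',np.clip(I.astype(float)*1.8,0,255).astype(np.uint8))
for q in [(x,-d,z) for d in(0,.027) for x in(-.0175,.0175) for z in(-.009,.009)]:
    u,v=proj('scene',p+Rt.apply(q)); print(q,round((u-210)*6),round((v-80)*6))
E
```

```text
[ 0.49877555 -0.15398245  0.05582341] [ 0.03222604 -0.66026116 -0.0631861 ]
(-0.085, 0, 0.053) [-0.12  0.28 -0.08] [-0.07  0.02  0.01]
(-0.0365, 0, 0.053) [-0.12  0.29  4.77] [-0.07  0.02  0.01]
(-0.0175, 0, -0.009) 348 426
(-0.0175, 0, 0.009) 309 437
(0.0175, 0, -0.009) 316 375
(0.0175, 0, 0.009) 278 386
(-0.0175, -0.027, -0.009) 350 380
(-0.0175, -0.027, 0.009) 311 391
(0.0175, -0.027, -0.009) 317 329
(0.0175, -0.027, 0.009) 279 339
```

View pics/s7.png

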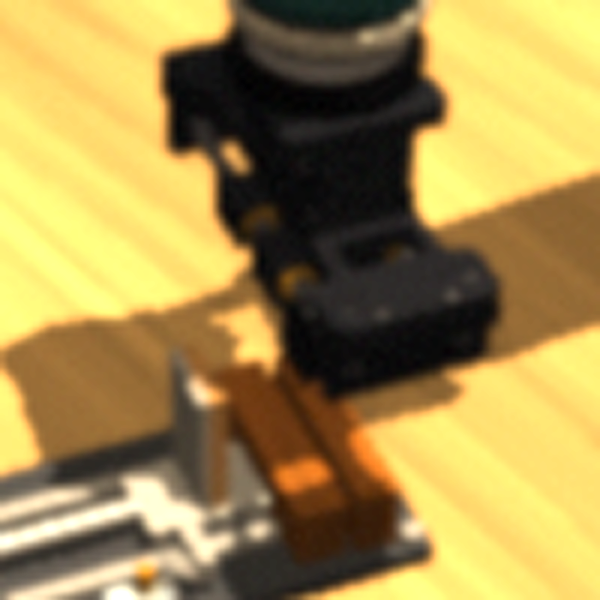

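The view fits tips about 27 mm short, so the real tip height is about 82 mm. I'm approaching the post slowly.

step_arm([
  [[0, 0.1, 1, 0, 0, 0, -1], [0, 0.1, 2, 0, 0, 0, -1], [0, 0.1, 2.6, 0, 0, 0, -1], [0, 0.1, 3, 0, 0, 0, -1], [0, 0.1, 3.4, 0, 0, 0, -1], [0, 0.1, 3.8, 0, 0, 0, -1], [0, 0.1, 4.2, 0, 0, 0, -1], [0, 0.1, 4.6, 0, 0, 0, -1], [0, 0.1, 4.6, 0, 0, 0, -1], [0, 0.1, 4.6, 0, 0, 0, -1]],
])

```text
clock: 6.92
tool_pos: [0.5404, -0.1655, 0.0537]
eef_rot: [-1.575, 0.0, -1.842]
force: [-5.2, 1.5, 4.8]
opening: 0.0002
```

```bash
python3 - <<'E'
from tgt import *
print(p,s['force'],R.T@s['force'][:2],R.T@(p[:2]-o))
b=np.ascontiguousarray(robot.get_image('scene')[:,:,::-1])
I=cv2.resize(b[80:180,190:300],None,fx=6,fy=6,interpolation=cv2.INTER_CUBIC)
cv2.imwrite('pics/s8.png',np.clip(I.astype(float)*1.8,0,255).astype(np.uint8))
E
```

```text
[ 0.54040608 -0.16550697  0.05372657] [-5.24032531  1.50701244  4.78697935] [-5.45252333  0.04566403] [-0.04103308 -0.0011311 ]
```

View pics/s8.png

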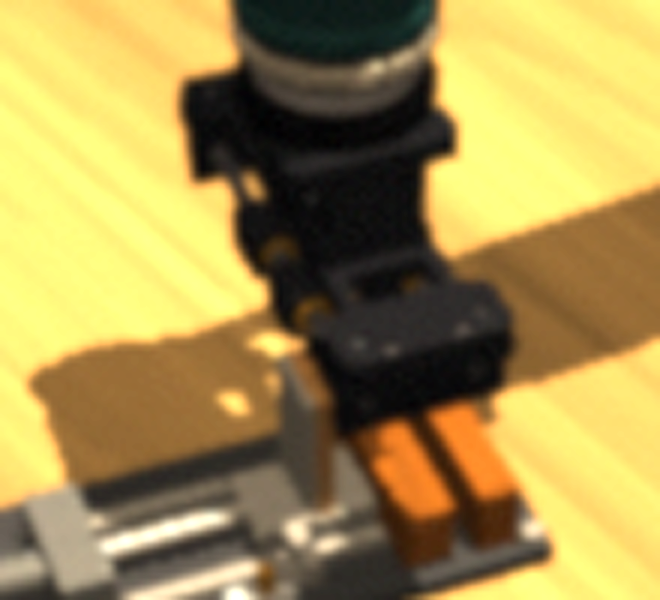

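Contact has begun: 5.5 N, and the slide is open by about 5 mm. I continue gently over the pin.

step_arm([
  [[0, 0, 0.3, 0, 0, 0, -1], [0, 0, 0.6, 0, 0, 0, -1], [0, 0, 0.9, 0, 0, 0, -1], [0, 0, 1.2, 0, 0, 0, -1], [0, 0, 1.5, 0, 0, 0, -1], [0, 0, 1.8, 0, 0, 0, -1], [0, 0, 2.1, 0, 0, 0, -1], [0, 0, 2.4, 0, 0, 0, -1]],
])

```text
clock: 7.98
tool_pos: [0.5619, -0.1715, 0.0532]
eef_rot: [-1.579, 0.0, -1.842]
force: [-9.8, 2.9, 6.2]
opening: 0.0005
```

```bash
python3 - <<'E'
from tgt import *
print(p,s['force'],R.T@s['force'][:2],R.T@(p[:2]-o))
b=np.ascontiguousarray(robot.get_image('scene')[:,:,::-1])
I=cv2.resize(b[80:180,190:300],None,fx=6,fy=6,interpolation=cv2.INTER_CUBIC)
cv2.imwrite('pics/s9.png',np.clip(I.astype(float)*1.8,0,255).astype(np.uint8))
E
```

```text
[ 0.56190281 -0.1715421   0.05320466] [-9.78860692  2.89052512  6.17335101] [-10.20524288   0.15804648] [-0.01870529 -0.00117692]
```

View pics/s9.png

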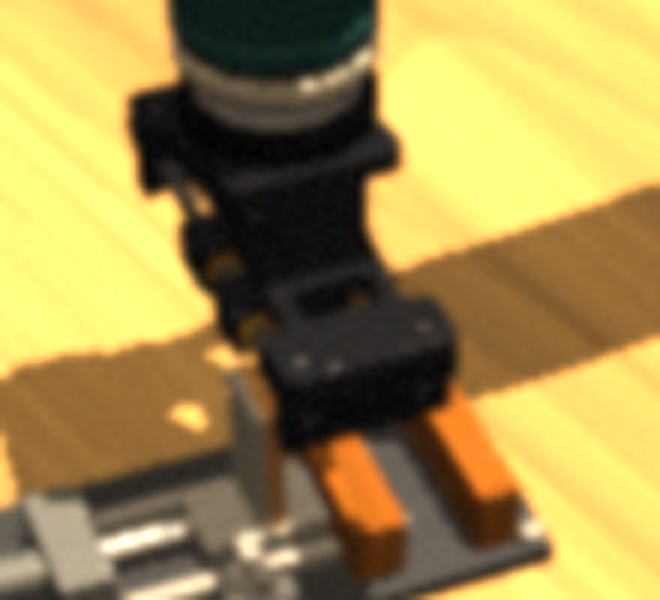

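The slide is at about 27 mm with a 10 N push. I continue to about 48 mm.

step_arm([
  [[0, 0, 0.3, 0, 0, 0, -1], [0, 0, 0.6, 0, 0, 0, -1], [0, 0, 0.9, 0, 0, 0, -1], [0, 0, 1.2, 0, 0, 0, -1], [0, 0, 1.5, 0, 0, 0, -1], [0, 0, 1.8, 0, 0, 0, -1], [0, 0, 2.1, 0, 0, 0, -1], [0, 0, 2.1, 0, 0, 0, -1], [0, 0, 2.1, 0, 0, 0, -1]],
])

```text
clock: 9.15
tool_pos: [0.582, -0.1772, 0.0532]
eef_rot: [-1.579, -0.0, -1.842]
force: [-9.5, 2.3, 6.0]
opening: 0.0008
```

```bash
python3 - <<'E'
from tgt import *
print(p,s['force'],R.T@s['force'][:2],R.T@(p[:2]-o))
b=np.ascontiguousarray(robot.get_image('scene')[:,:,::-1])
I=cv2.resize(b[80:180,190:300],None,fx=6,fy=6,interpolation=cv2.INTER_CUBIC)
cv2.imwrite('pics/s10.png',np.clip(I.astype(float)*1.8,0,255).astype(np.uint8))
for sl in(.034,.042,.048,.055):
  u,v=proj('scene',w(-.056+sl,.05,.047));u1,v1=proj('scene',w(-.0365+.012+sl,.018,.095));print(sl,(u-190)*6+2.5,(v-80)*6+2.5,(u1-190)*6+2.5,(v1-80)*6+2.5)
E
```

```text
[ 0.58197921 -0.17717937  0.05318208] [-9.49228381  2.26676402  6.02927457] [-9.75241822 -0.36333162] [ 0.0021475  -0.00122056]
0.034 346.820156923802 539.9064228832246 245.23754417121762 427.1240321396915
0.042 329.102649719858 545.1186221957528 226.7618319126907 432.2240033049976
0.048 315.76164313236507 549.043044026892 212.8478373431833 436.0641981328019
0.055 300.13941826214733 553.6382054289352 196.5523778752114 440.56103698862364
```

View pics/s10.png

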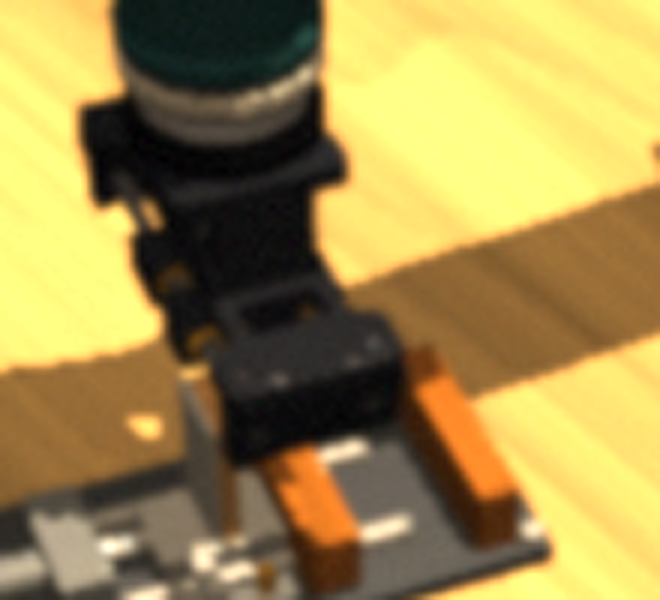

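The moving jaw's corner at about (312,552) matches a slide of about 48 mm, and the pin shows up at (268,578). Now I release slowly.

step_arm([
  [[0, 0, -0.4, 0, 0, 0, -1], [0, 0, -0.8, 0, 0, 0, -1], [0, 0, -1.2, 0, 0, 0, -1], [0, 0, -1.6, 0, 0, 0, -1], [0, 0, -2, 0, 0, 0, -1], [0, 0, -2.6, 0, 0, 0, -1], [0, 0, -3.4, 0, 0, 0, -1], [0, 0, -4.5, 0, 0, 0, -1], [0, 0, -5, 0, 0, 0, -1], [0, 0, -5, 0, 0, 0, -1]],
])

```text
clock: 10.45
tool_pos: [0.5372, -0.1646, 0.0541]
eef_rot: [-1.571, 0.0, -1.842]
force: [0.2, -0.5, 0.2]
opening: 0.0002
```

step_arm([
  [[0, -3, 0, 0, 0, 0, -1], [0, -7, 0, 0, 0, 0, -1], [0, -12, 0, 0, 0, 0, -1], [0, -16, -3, 0, 0, 0, -1], [0, -18, -7, 0, 0, 0, -1], [0, -18, -12, 0, 0, 0, -1], [0, -18, -12, 0, 0, 0, -1], [0, -18, -12, 0, 0, 0, -1]],
])

```text
clock: 11.45
tool_pos: [0.4227, -0.1329, 0.2345]
eef_rot: [-1.569, -0.0, -1.842]
force: [0.8, -0.3, 0.2]
opening: 0.0003
```

```bash
python3 - <<'E'
from tgt import *
print(s['clock'],p,s['force'])
b=np.ascontiguousarray(robot.get_image('scene')[:,:,::-1]);cv2.imwrite('pics/s11f.png',b)
I=cv2.resize(b[80:180,190:300],None,fx=6,fy=6,interpolation=cv2.INTER_CUBIC)
cv2.imwrite('pics/s11.png',np.clip(I.astype(float)*1.8,0,255).astype(np.uint8))
cv2.imwrite('pics/t11.png',robot.get_image('top')[:,:,::-1])
for sl in(.026,.030,.034,.038):
  u,v=proj('scene',w(-.056+sl,.05,.047));u1,v1=proj('scene',w(-.0365+.012+sl,.018,.095));print(sl,(u-190)*6+2.5,(v-80)*6+2.5,(u1-190)*6+2.5,(v1-80)*6+2.5)
E
```

```text
11.45 [ 0.42273525 -0.13285488  0.23452539] [ 0.76254001 -0.2927184   0.20400755]
0.026 364.4577239629351 534.7173147839486 263.6267890571769 422.0470629481644
0.03 355.6488901111197 537.3089946796199 254.44292696384076 424.5826848174341
0.034 346.820156923802 539.9064228832246 245.23754417121762 427.1240321396915
0.038 337.97143883290926 542.5096238508675 236.0105446950132 429.6711299139496
```

View pics/s11.png

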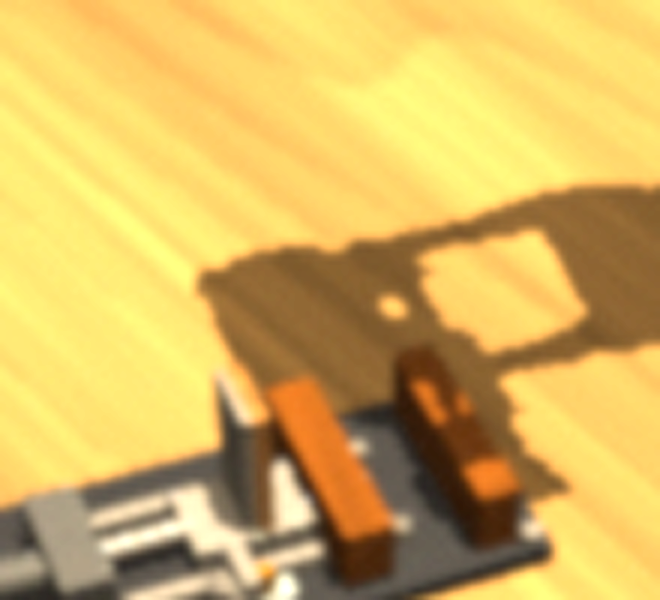

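View pics/t11.png

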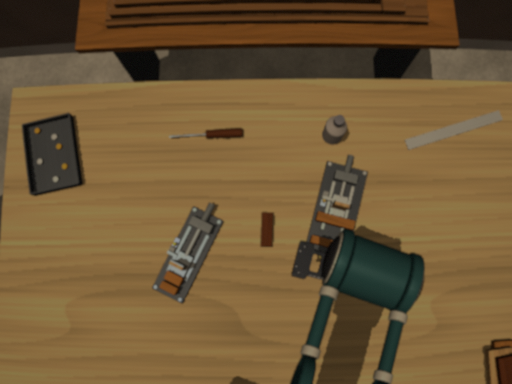

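The slide stays half open. The jaw corner at about (342,538) fits a slide of about 34–36 mm, the dog rests at the raised pin at (265,573), the arm is clear and the loose things are in place. I'm handing in.

```bash
python3 -c "
from rig import robot
print(robot.sign_off())"
```

```text
the job is handed in; nothing more can be done
None
```

The wide vise is now half open, caught on its brass pin. I pushed the front of its post with closed fingertips to about 48 mm, then released it slowly and backed the arm off. I handed the job in at about 11.5 s of the 32 s allowed.

- **Last images:** the slide sat at about 34–36 mm with the pin up, and nothing touched the post. The narrow vise was still shut. The offcut, glue bottle and screwdriver looked unmoved by eye in the top view; I didn't measure them.
- **Forces:** the push along the slide read about 10 N when I checked it, and the wrist force was near zero after release.
- **One disagreement:** in the scene image the closed fingertips appeared about 27 mm short of the reported TCP. I set the push height (reported TCP at 53 mm) to be safe whether or not that was true. I did not resolve the cause.

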